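Press the seal strips of a sample box on two neighbouring sides

TASK

Press both paper seal strips of the dark metal sample box flat with the spring bar of the small bench press. First slide the box squarely against the bar with the strip on its long side centred on it, push gently until the bar is fully home and keep it there for a second; then turn the box a quarter turn on the bench and press the strip on its short side in the same way. Leave the box standing in front of the press with its short strip still facing the bar and the bar sprung out again, and leave the jar, bottle and beaker alone.

Things in the scene. Friction and masses are not known exactly. Their poses are not given: they have to be found in the camera images.
- case: loose closed dark grey metal box, 90 (x) by 110 (y) mm, 60 mm high, about 0.45 kg, too wide to grip, lid fixed; stands on four rubber feet at x +-28, y +-32 mm. Origin: centre of its underside at bench level; z up. White paper strips 26 mm wide run over the lid's edge down the middle of two sides: the long side at +x and the short side at +y. Sides are flat from 4 to 54 mm height
- long_strip (a point): middle of the strip on the long side: on the box's face at +x, 45 mm from the box's centre and 30 mm above the bench; axes as case
- short_strip (a point): middle of the strip on the short side: on the box's face at +y, 55 mm from the box's centre and 30 mm above the bench; axes as case
- press: grey bench press, fixed. Origin: on the bench below the middle of the bar's front face when the bar is out. +x points from the bar into the housing (the way the bar is pushed), y along the bar. Housing 80 mm wide, 55 mm high from x = 60 to 130 mm; foot plate 120 mm wide, 8 mm high from x = 60 to 150 mm; between bar and housing only two thin rods
- bar_face (a point): middle of the bar's flat rubber front face (moves with the bar), 30 mm above the bench; axes as press. The bar is 60 mm wide (y), 36 mm high (12 to 48 mm above the bench) and 17 mm thick
- bar (a joint): travel of the bar into the housing: 0 = sprung out, 0.010 m = fully home against its stop. The spring needs about 5 N to start and 10 N at the stop, besides the friction of the box on the bench
- amber_jar: bystander: brown jar with orange cap, 56 mm diameter, 85 mm high; origin at the centre of its underside
- white_bottle: bystander: white bottle, 64 mm diameter, 130 mm high; origin at the centre of its underside
- beaker: bystander: glass beaker, 68 mm diameter, 90 mm high; origin at the centre of its underside
Mind the look-alikes: they are no part of the job. Leave any green or red look-alike of the press alone.

How it is judged:
By the outcome, as a careful person would: the job done as asked, in the order asked, and still so for the second after the job is handed in, with the robot touching nothing.
It also fails if it takes over 72 s, if anything falls off the work surface, if the arm or the gripper's body presses on something with over 40 N, if the wrist force passes 120 N, or if a joint passes its speed limit or range.

ROBOT

A 7-joint arm with a two-finger parallel gripper is mounted at the origin on the work surface. World frame = base frame: x ahead of the robot, y to its left, z up, the work surface at z = 0. Lengths are in mm, angles in degrees, forces in N, time in s.
With the tool pointing down it reaches from about 400 to 900 mm from the base axis. Payload 5.5 kg.
Tool frame: the origin (TCP) lies at the very end of the fingers, on their centre line; the grasp point (between the pads) lies 19 mm behind it; z points along the fingers, y is the line along which they close (so a half turn about z gives the same grasp; the last joint's range is limited). The gripper opens to 92 mm and grips with 3 to 60 N. Pads are 19 mm wide; open, the fingers measure 130 mm over their backs; the gripper's body (75 mm by 190 mm) begins 47 mm behind the grasp point.
Start: joints at [-55.164, 28.699, -24.465, 88.831, 12.651, 65.22, -12.049], TCP at [219.668, 611.756, 226.729] pointing down, gripper open.
Joint ranges: [-164.97, 164.97], [-17.58, 116.51], [-87.97, 89.64], [11.32, 138.91], [-80.73, 260.73], [10.89, 115.49], [-147.41, 147.41]. Speed limits (degrees/s): [147.25, 147.25, 180, 180, 180, 180, 180].

INTERFACE

Orientations are given as a 3x3 rotation matrix whose columns are the frame's x, y, z axes.
In Python, from plant import bot, fingers, kinematics, status, vision, ticket, search_frame gives the robot as it stands. Calls block until the motion is done:
- bot.movep(position, orientation): joint-space move of the TCP to a pose.
- bot.movel(position, frame=None, feed=150): straight line of the TCP; frame=None keeps the orientation; feed is the mean speed in mm/s.
- bot.goto_joints(angles): joint-space move.
- fingers.gripper_to(opening, f_grip=None): finger opening in mm; f_grip is the grip in N (None keeps the last); returns when the fingers have stopped.
- bot.sleep(seconds).
- kinematics.solve_ik(position, orientation): joint angles nearest the present ones, or None.
- status.observe(): the state.
- vision.camera(name): name is "scene" or "top" or "wrist"; returns (picture, depth): 384x512x3 uint8, blue, green, red; 384x512 float32, mm along the optical axis (not along the pixel's ray), 0 where there is no reading.
- vision.calibration(name): a dict with "fx", "fy", "cx", "cy" (pixels), "dist" ([k1, k2, p1, p2, k3] as OpenCV has them; the pictures are not rectified), "extrinsics" (4x4, takes a point from camera to world coordinates); the wrist camera has in their place "mount" (4x4, takes a point from camera to tool coordinates, whose origin is the TCP and whose axes are the flange's). Camera axes: x right, y up, looking along -z (the intrinsics and any distortion apply to the point x, -y, -z); pixel columns grow to the right and rows downward; lengths in mm; the calibration is good to about 2 mm. A picture is of the moment at which its call begins: read the wrist's pose just before it. calibration takes no time and is no camera call.
A pose or a line that the arm cannot do raises bot.MotionError and nothing moves.
- ticket.sign_off(): hands the job in; it is judged then, once.
Trained networks look in the newest picture that a camera, given by its name, has taken for a name from the list of things; names that differ only in an ending like _2 or _b are one class to them, and where a whole thing is asked for, a point or a joint stands for the part that bears it (a point fixed in the world has none). Each returns a list of dicts, best first, with "score" (0 to 1); they miss things now and then, are a little off and sometimes report something else, mostly with a low value. They report only what shows in the picture. A call takes as long as a camera call. They do not tell look-alikes from the thing itself.
- search_frame(camera, target): "bbox" ([left, top, width, height] in pixels, round what is visible of it).
The state is a dict: "t": time; "qpos": joint angles; "joint_velocities": joint speeds; "joint_efforts": joint torques, N m; "position": TCP position; "tcp_rot": TCP orientation; "contact_force": force on the tool from outside, world axes, zero at the start; "torque": the same for the moment, N m; "gripper_width": finger opening in mm; "grasp_force": force on a finger pad.
Only numpy, scipy, OpenCV 4.12 (cv2) and the standard library are available. Lean on these libraries where they do the work, as an engineer would, in place of code of your own. Each camera call takes 0.05 s, during which the arm holds its last target. There are 200 camera calls.

## Working session

There is one attempt and no reset: what is moved stays moved. The work goes in short steps, each a Python script; the robot and the scene stay as the last script left them, time stands still between calls to the robot, and variables do not carry over. Pictures are saved under pics/ and viewed, at most 10 in all, crops included, and the job is handed in when it is done.

```bash
ls; mkdir -p pics
python3 - <<'E'
from plant import bot, fingers, kinematics, status, vision, ticket, search_frame
import cv2,numpy as np
ims=[]
for n in ["scene","top"]:
    p,d=vision.camera(n); cv2.imwrite(f"pics/{n}0.png",p); np.save(f"pics/{n}0.npy",d)
    c=vision.calibration(n); print(n,c)
    for t in ["case","press","amber_jar","white_bottle","beaker"]:
        print(t,[(np.round(r["bbox"]),round(r["score"],2)) for r in search_frame(n,t)][:4])
s=status.observe();print(s["t"],s["contact_force"],s["tcp_rot"])
E
```

```text
pics
scene {'fx': 349.5674370120764, 'fy': 349.5674370120764, 'cx': 267.04868587688617, 'cy': 189.58870573587453, 'dist': array([-0.0052722,  0.       ,  0.       ,  0.       ,  0.       ]), 'extrinsics': array([[ 8.92164019e-01, -3.83663706e-01,  2.38422993e-01,
         7.50389793e+02],
       [ 4.51674483e-01,  7.64467678e-01, -4.59977532e-01,
        -3.74863295e+02],
       [-5.78998689e-03,  5.18064986e-01,  8.55321663e-01,
         7.50878811e+02],
       [ 0.00000000e+00,  0.00000000e+00,  0.00000000e+00,
         1.00000000e+00]])}
case [(array([226., 134.,  54.,  54.]), 0.89)]
press [(array([320., 185.,  68.,  62.]), 0.85), (array([322., 118.,  58.,  54.]), 0.73), (array([253., 251.,  72.,  65.]), 0.59)]
amber_jar [(array([297.,  76.,  25.,  36.]), 0.73)]
white_bottle [(array([101., 279.,  46.,  46.]), 0.73)]
beaker [(array([192., 317.,  37.,  40.]), 0.91)]
top {'fx': 462.3463564943809, 'fy': 462.3463564943809, 'cx': 259.00105576216623, 'cy': 191.4122589776468, 'dist': array([-0.17780183,  0.        ,  0.        ,  0.        ,  0.        ]), 'extrinsics': array([[ 2.15205868e-02,  9.89812264e-01, -1.40742840e-01,
         3.76017992e+02],
       [-9.99767603e-01,  2.14846002e-02, -1.77532777e-03,
        -2.30333201e+01],
       [ 1.26656246e-03,  1.40748338e-01,  9.90044596e-01,
         1.27538235e+03],
       [ 0.00000000e+00,  0.00000000e+00,  0.00000000e+00,
         1.00000000e+00]])}
case [(array([201., 195.,  49.,  47.]), 0.77)]
press [(array([144., 120.,  45.,  50.]), 0.9), (array([208.,  94.,  45.,  55.]), 0.88), (array([278., 115.,  50.,  60.]), 0.66)]
amber_jar [(array([108., 187.,  31.,  26.]), 0.6)]
white_bottle [(array([364., 230.,  34.,  23.]), 0.88)]
beaker [(array([364., 159.,  28.,  24.]), 0.97)]
0.6 [ 0.68467342 -0.80873212  0.69417001] [[-9.41141406e-01  3.38013096e-01 -3.31805479e-06]
 [ 3.38013095e-01  9.41141402e-01  9.58227328e-05]
 [ 3.55120974e-05  8.90611955e-05 -9.99999995e-01]]
```

View pics/top0.png

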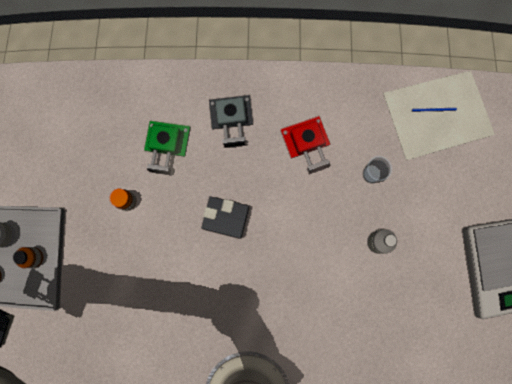

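View pics/scene0.png

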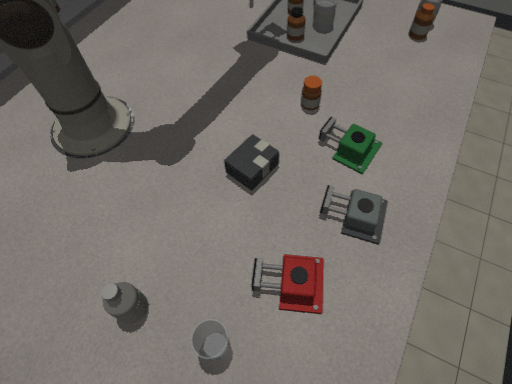

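The top picture shows the box at about (226,216), with its long strip facing up at (228,206) and its short strip on the left at (211,213). The grey press is at (230,110), its bar is at (234,141), and the green and red ones are look-alikes. The scene picture agrees. Next I'll get rough poses from depth, then look from close by.

```bash
cat > h.py <<'E'
from plant import bot, fingers, kinematics, status, vision, ticket, search_frame
import cv2,numpy as np
def cloud(name,d,T=None):
    c=vision.calibration(name); K=np.array([[c["fx"],0,c["cx"]],[0,c["fy"],c["cy"]],[0,0,1]])
    h,w=d.shape; uv=np.stack(np.meshgrid(np.arange(w),np.arange(h)),-1).reshape(-1,1,2).astype(np.float32)
    n=cv2.undistortPoints(uv,K,np.array(c["dist"])).reshape(h,w,2)
    P=np.stack([n[...,0]*d,-n[...,1]*d,-d],-1)
    E=c["extrinsics"] if T is None else T@c["mount"]
    W=P@E[:3,:3].T+E[:3,3]; W[d<=0]=np.nan
    return W
def tcpT():
    s=status.observe(); T=np.eye(4); T[:3,:3]=s["tcp_rot"]; T[:3,3]=s["position"]; return T
def Rz(a):
    a=np.radians(a); return np.array([[np.cos(a),-np.sin(a)],[np.sin(a),np.cos(a)]])
def down(a):
    "tool down, tool x axis at world angle a (deg); closing axis perpendicular"
    c,s=np.cos(np.radians(a)),np.sin(np.radians(a)); return np.array([[c,s,0],[s,-c,0],[0,0,-1.]])
E
python3 - <<'E'
from h import *
d=np.load("pics/top0.npy"); W=cloud("top",d)
print("bench z",np.nanmedian(W[240:300,280:340,2]))
def reg(b,zl,zh):
    x,y,w,h=b; S=W[y:y+h,x:x+w].reshape(-1,3); S=S[(S[:,2]>zl)&(S[:,2]<zh)]
    r=cv2.minAreaRect(S[:,:2].astype(np.float32)); print(b,len(S),r, np.median(S,0))
reg((195,188,62,58),45,70); reg((208,90,46,42),40,70); reg((215,134,36,18),30,60)
for b in [(108,187,31,26),(364,230,34,23),(364,159,28,24)]: reg(b,20,150)
print(vision.calibration("wrist"))
E
```

```text
bench z -0.8651161120872075
(195, 188, 62, 58) 1412 ((480.3654479980469, 68.36903381347656), (111.2269287109375, 91.11407470703125), 77.69608306884766) [479.25913447  67.38921292  59.38799113]
(208, 90, 46, 42) 695 ((766.7599487304688, 62.307281494140625), (87.59595489501953, 80.54925537109375), 8.350579261779785) [772.66411403  63.21992855  51.60403651]
(215, 134, 36, 18) 189 ((696.9208374023438, 51.44240951538086), (33.659027099609375, 60.23446273803711), 4.56035852432251) [689.9969348   50.80215419  46.54550995]
(108, 187, 31, 26) 441 ((519.8013305664062, 348.8144836425781), (52.58890151977539, 54.04696273803711), 18.539087295532227) [519.04698683 342.41279998  82.44856915]
(364, 230, 34, 23) 566 ((423.2917175292969, -350.9641418457031), (62.25444793701172, 59.90831756591797), 89.27403259277344) [ 421.31547022 -340.5987937    90.26564672]
(364, 159, 28, 24) 402 ((612.5903930664062, -336.709228515625), (61.89577102661133, 67.22977447509766), 4.627205848693848) [ 615.65939012 -347.27892392   64.10454369]
{'fx': 319.3044029500672, 'fy': 319.3044029500672, 'cx': 255.46550590988772, 'cy': 192.95664182232824, 'dist': array([-0.05921492,  0.        ,  0.        ,  0.        ,  0.        ]), 'mount': array([[ 8.69218334e-04,  9.59378459e-01,  2.82120925e-01,
         7.62620201e+01],
       [ 9.99998468e-01, -1.26246699e-03,  1.21212785e-03,
        -5.25864393e-01],
       [ 1.51905770e-03,  2.82119439e-01, -9.59378087e-01,
        -1.58272378e+02],
       [ 0.00000000e+00,  0.00000000e+00,  0.00000000e+00,
         1.00000000e+00]])}
```

Run:
```python
from h import *
bot.movep([630,58,200],down(0)); T=tcpT(); p,d=vision.camera("wrist")
cv2.imwrite("pics/w1.png",p); np.save("pics/w1.npy",d); np.save("pics/w1T.npy",T)
print(status.observe()["t"],np.round(T,2), status.observe()["qpos"])
W=cloud("wrist",d,T); z=W[...,2]
z0=np.nanmedian(z[(abs(z)<15)]); print("bench",z0)
def reg(m):
    n,l,st,c=cv2.connectedComponentsWithStats(m.astype(np.uint8))
    for i in range(1,n):
        if st[i,4]>300:
            S=W[l==i]; r=cv2.minAreaRect(S[:,:2].astype(np.float32)); print(st[i],np.round(r[0],1),np.round(r[1],1),round(r[2],2),np.round(np.median(S[:,2]),1))
for a,b in [(54,64),(50,58),(43,51)]: print(a,b); reg((z>a)&(z<b))
```

```text
3.1 [[  1.     0.    -0.   629.86]
 [  0.    -1.     0.    59.71]
 [ -0.    -0.    -1.   199.9 ]
 [  0.     0.     0.     1.  ]] [-18.77712187  26.88375236  14.82484932  94.09983507  -7.722084
  60.02466578 -91.47714207]
bench 0.4066575554932115
54 64
[ 228    0   43   43 1386] [771.9  65. ] [34.1 36.5] 0.19 55.3
[ 459   84   38   42 1110] [ 704.7 -151.9] [38.6 35.9] 78.18 55.6
[  40   96   37   39 1018] [692.2 246.9] [35.6 35.9] 6.03 55.1
[ 193  298  109   36 3239] [476.2  69.1] [ 49.  120.9] 0.4 60.5
50 58
[ 203    0   94   67 5208] [767.2  63.5] [55.9 77.2] 7.67 52.5
[ 430   58   82   92 5231] [ 705.2 -150.8] [68.3 77.8] 21.38 52.7
[  21   76   81   79 5211] [692.2 246.1] [78.5 67.8] 82.57 52.1
43 51
[202   0  96  69 697] [767.3  63.5] [58.6 80. ] 7.82 49.5
[426  57  81  93 729] [ 715.6 -130.1] [53.  99.2] 62.55 48.4
[ 21  75  85  80 882] [692.3 245.3] [79.7 70.1] 82.81 49.3
[ 231  106   64   27 1165] [687.5  51.9] [17.2 60.4] 8.1 48.3
[457 168  55  34 948] [ 624.1 -181.4] [18.3 58.9] 21.28 48.5
[ 38 188  58  23 929] [607.  257.5] [61.6 17.8] 82.24 47.8
```

View pics/w1.png

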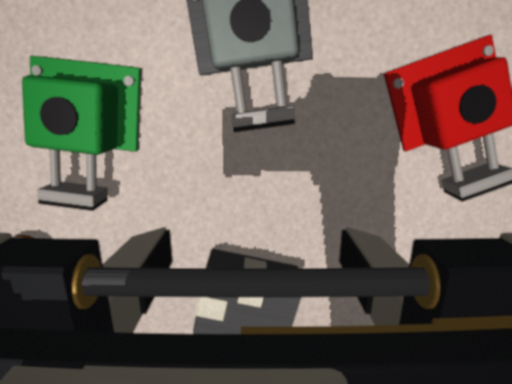

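The grey press's bar is at (264,118) in the wrist picture, and the box (250,290) is hidden by the gripper. I'll move back for a clear view of the box.

```bash
cat >> h.py <<'E'
def rects(m,W,amin=300):
    n,l,st,c=cv2.connectedComponentsWithStats(m.astype(np.uint8)); out=[]
    for i in range(1,n):
        if st[i,4]>amin:
            S=W[l==i]; r=cv2.minAreaRect(S[:,:2].astype(np.float32)); out.append((st[i],r,np.median(S[:,2])))
            print(st[i],np.round(r[0],1),np.round(r[1],1),round(r[2],2),np.round(np.median(S[:,2]),1))
    return out
def look(tag,zs=((54,66),(43,51))):
    bot.sleep(0.3); T=tcpT(); p,d=vision.camera("wrist"); W=cloud("wrist",d,T)
    cv2.imwrite(f"pics/{tag}.png",p); np.save(f"pics/{tag}.npy",d); np.save(f"pics/{tag}T.npy",T)
    print("t",status.observe()["t"],"tcp",np.round(T[:3,3],2),"yaw",np.degrees(np.arctan2(T[1,0],T[0,0])))
    for a,b in zs: print(a,b); rects((W[...,2]>a)&(W[...,2]<b),W)
    return p,W
E
python3 - <<'E'
from h import *
s=status.observe(); print(s["position"],s["contact_force"])
bot.movep([450,68,200],down(0)); look("w2")
E
```

```text
[629.85599945  59.60271837 199.91413321] [ 0.67550928  0.10961216 -0.01479513]
t 4.2 tcp [450.8   67.86 199.86] yaw -0.0278950526946011
54 66
[  190    94   131   114 10623] [478.5  69.6] [110.4  89.9] 77.48 60.4
43 51
[  14    0   66   27 1331] [606.2 257.6] [61.8 17.7] 82.89 47.8
```

View pics/w2.png

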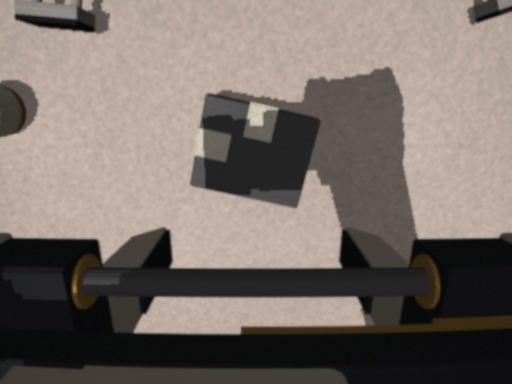

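The box is in clear view at (255,150), centre (478.5, 69.6), x axis at -12.5°. The press origin is about (679.0, 50.7) with yaw 8°. I'll push the box like a car, in arcs and straight lines, with two fingers flat on its rear face.

```bash
cat >> h.py <<'E'
PO=np.array([679.0,50.7]); PY=8.0; R=80.
def toP(xy): return Rz(-PY)@(np.asarray(xy)-PO)
def toW(xy): return Rz(PY)@np.asarray(xy)+PO
def tool(p,yaw,z,flip=False):
    "tcp pose from press-frame xy and yaw of tool x"
    return np.r_[toW(p),z], down(PY+yaw+(180 if flip else 0))
def arc(p,h,dh,R=R,n=8.):
    "car poses turning by dh degrees from heading h"
    p=np.asarray(p,float); s=np.sign(dh); c=p+R*s*(Rz(h)@[0,1]); k=max(1,int(np.ceil(abs(dh)/n))); out=[]
    for a in np.linspace(0,dh,k+1)[1:]: out.append((c-R*s*(Rz(h+a)@[0,1]),h+a))
    return out
def drive(poses,off,z,feed=60,flip=False):
    for p,h in poses:
        q,o=tool(p+Rz(h)@[-off,0],h,z,flip); bot.movel(q,o,feed=feed)
def rep(m=""):
    s=status.observe(); print(m,"t",round(s["t"],2),"P",np.round(toP(s["position"][:2]),1),"z",round(s["position"][2],1),"F",np.round(s["contact_force"],1))
E
python3 - <<'E'
from h import *
from scipy.optimize import brentq
b=toP([478.5,69.6]); h=-12.5-PY; print(b,h)
def end(f):
    P=arc(b,h,-f); q,a=P[-1]; L=arc([0,0],a,-a)[-1][0]
    s=(0-q[1]-L[1])/np.sin(np.radians(a)); return P,q,a,s,L
f=brentq(lambda f:(lambda e:e[1][0]+e[3]*np.cos(np.radians(e[2]))+e[4][0]+85)(end(f)),1,60)
P,q,a,s,L=end(f); q2=q+s*(Rz(a)@[1,0]); print("turn",f,"straight",s)
path=P+[(q2,a)]+arc(q2,a,-a); print(path[-1])
OFF=45+9.5
fingers.gripper_to(62)
g,o=tool(b+Rz(h)@[-OFF-15,0],h,120); bot.movep(g,o); g[2]=10; bot.movel(g,feed=150); rep("down")
drive([(b,h)],OFF+1,10,40); rep("touch")
drive(path,OFF,10,60); rep("end")
q,o=tool(path[-1][0]+[-OFF-10,0],0,10); bot.movel(q,o,feed=80)
q[2]=170; bot.movel(q,feed=200); look("w3"); rep()
E
```

```text
[-195.91837617   46.62027324] -20.5Traceback (most recent call last):
  File "<stdin>", line 7, in <module>
    r = _zeros._brentq(f, a, b, xtol, rtol, maxiter, args, full_output, disp)
ValueError: f(a) and f(b) must have different signs
```

```bash
cat > push1.py <<'E'
from h import *
from scipy.optimize import brentq
b=toP([478.5,69.6]); h=-12.5-PY
def end(f):
    P=arc(b,h,-f); q,a=P[-1]; L=arc([0,0],a,-a)[-1][0]
    s=(0-q[1]-L[1])/np.sin(np.radians(a)); return P,q,a,s,L
for f in (1,4,8,12,16,20,24):
    P,q,a,s,L=end(f); xe=q[0]+s*np.cos(np.radians(a))+L[0]; print(f,round(s,1),round(xe,1))
    if xe<-82 and s>0: break
q2=q+s*(Rz(a)@[1,0])
path=P+[(q2,a)]+arc(q2,a,-a); print(path[-1]); assert s>0
OFF=45+9.5
fingers.gripper_to(62)
g,o=tool(b+Rz(h)@[-OFF-15,0],h,120); bot.movep(g,o); g[2]=10; bot.movel(g,feed=150); rep("down")
drive([(b,h)],OFF+1,10,40); rep("touch")
drive(path,OFF,10,60); rep("end")
q,o=tool(path[-1][0]+[-OFF-10,0],0,10); bot.movel(q,o,feed=80)
q[2]=170; bot.movel(q,feed=200); look("w3"); rep()
E
python3 push1.py
```

```text
1 110.6 -62.3
4 89.9 -75.8
8 67.7 -88.1
(array([-88.10545583,   0.        ]), np.float64(0.0))
down t 6.22 P [-259.8   70.9] z 10.8 F [-0.6 -0.2 -0.6]
touch t 6.72 P [-247.3   65.9] z 10.2 F [-0.6  0.4  0.1]
end t 9.79 P [-142.3    0.2] z 10.1 F [-0.4 -0.7 -0.6]
t 11.3667 tcp [527.32  29.36 169.06] yaw 7.995324946515061
54 66
[486   0  26  32 717] [ 697.8 -145.2] [23.9 23.6] 11.64 55.5
[  188    51   138   114 14653] [594.1  37.7] [ 90.1 110.7] 7.97 60.4
43 51
[450   0  62  63 722] [ 675.7 -131.7] [69.1 33.2] 63.11 48.4
[  0  51  41  30 814] [604.7 244.1] [34.6 17.4] 83.21 47.8
[470 103  42  28 817] [ 619.8 -170.8] [17.7 37.4] 20.67 48.3
 t 11.37 P [-153.   -0.] z 169.3 F [ 0.4 -0.6  0.3]
```

View pics/w3.png

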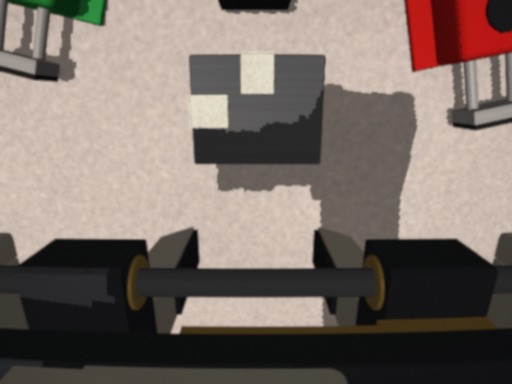

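The strip (257,72) faces the bar (219–293, row 5) and looks centred. I'll measure the bar once from closer before pressing.

Run:
```python
from h import *
q,o=tool([-105,0],0,170); bot.movel(q,o,feed=200); p,W=look("w4",((54,66),(43,51)))
for m,c in (("box",(54,66)),("bar",(43,51))):
    for st,r,z in rects((W[...,2]>c[0])&(W[...,2]<c[1]),W): print(m,np.round(toP(r[0]),2))
```

```text
t 12.1083 tcp [574.4   35.93 170.04] yaw 7.987047613772556
54 66
[   0    0   39   38 1141] [688.5 244.6] [28.4 33.8] 4.4 55.1
[ 477   47   35   46 1269] [ 703.7 -148.8] [36.7 31.1] 16.64 55.5
[  191   114   132   102 12663] [594.3  37.6] [ 88.7 110.5] 7.98 60.4
43 51
[  0   0  75  70 890] [669.6 224.5] [38.9 81. ] 38.31 48.9
[441  24  71  96 909] [ 700.9 -141.2] [70.5 60.6] 20.72 48.7
[ 217   41   75   22 1602] [687.2  52.1] [16.6 60.9] 8.13 48.1
[  0 104  49  32 957] [605.5 250.5] [47.1 17.9] 82.36 47.8
[460 152  52  30 973] [ 622.1 -176.4] [17.8 50.1] 20.58 48.4
[   0    0   39   38 1141] [688.5 244.6] [28.4 33.8] 4.4 55.1
[ 477   47   35   46 1269] [ 703.7 -148.8] [36.7 31.1] 16.64 55.5
[  191   114   132   102 12663] [594.3  37.6] [ 88.7 110.5] 7.98 60.4
box [ 36.39 190.68]
box [  -3.25 -200.97]
box [-85.66  -1.19]
[  0   0  75  70 890] [669.6 224.5] [38.9 81. ] 38.31 48.9
[441  24  71  96 909] [ 700.9 -141.2] [70.5 60.6] 20.72 48.7
[ 217   41   75   22 1602] [687.2  52.1] [16.6 60.9] 8.13 48.1
[  0 104  49  32 957] [605.5 250.5] [47.1 17.9] 82.36 47.8
[460 152  52  30 973] [ 622.1 -176.4] [17.8 50.1] 20.58 48.4
bar [ 14.88 173.46]
bar [  -5.02 -193.03]
bar [8.28 0.25]
bar [-45.01 208.05]
bar [ -87.91 -216.99]
```

```bash
cat >> h.py <<'E'
def press(x,y,z=10,step=1.0,fmax=20,xlim=8,flip=False):
    "advance TCP (press frame x) in steps until the force tells of the stop, hold, spring back"
    x0=x
    while True:
        x+=step; q,o=tool([x,y],0,z,flip); bot.movel(q,o,feed=25); bot.sleep(0.1)
        s=status.observe(); f=-(Rz(-PY)@s["contact_force"][:2]); a=toP(s["position"][:2])
        print(round(x-x0,1),"act",np.round(a,1),"F",np.round(f,1),"Mz",round(s["torque"][2],2))
        if f[0]>fmax or x-x0>=xlim: break
    bot.sleep(1.4); rep("held")
E
python3 - <<'E'
from h import *
b=np.array([-85.7,-1.2]); OFF=54.5
q,o=tool([-157,-1.2],0,170); bot.movel(q,o,feed=200); q[2]=10; bot.movel(q,feed=200)
q,o=tool(b+[-OFF-1,0],0,10); bot.movel(q,o,feed=80); rep("touch")
p1=arc(b,0,7.5); p2=arc(*p1[-1],-7.5); print(p2[-1])
drive(p1+p2+[(np.array([-46.5,p2[-1][0][1]]),0)],OFF,10,50); rep("at bar")
y=p2[-1][0][1]
press(-46.5-OFF,y,xlim=15)
E
```

```text
touch t 13.82 P [-140.    -1.2] z 11.0 F [ 0.5 -0.5  0.7]
(array([-64.81580924,   0.16882218]), np.float64(0.0))
at bar t 15.15 P [-1.003e+02 -1.000e-01] z 10.1 F [-0.2 -0.3  0.8]
1.0 act [-100.3   -0. ] F [3.6 0.9] Mz 0.15
2.0 act [-100.4    0. ] F [5.7 1.2] Mz 0.1
3.0 act [-100.2    0. ] F [8.4 0. ] Mz 0.03
4.0 act [-1.002e+02  1.000e-01] F [9.5 0.4] Mz 0.01
5.0 act [-1.003e+02  1.000e-01] F [12.7  0.2] Mz 0.04
6.0 act [-1.004e+02  1.000e-01] F [15.6  0.1] Mz 0.03
7.0 act [-1.002e+02  1.000e-01] F [16.5 -0.3] Mz 0.08
8.0 act [-99.6   0.2] F [18.3 -0.4] Mz 0.01
9.0 act [-98.9   0.1] F [18.7  0.5] Mz 0.06
10.0 act [-98.2   0.1] F [19.2 -0.5] Mz 0.05
11.0 act [-97.6   0.1] F [20.4 -0.1] Mz 0.03
held t 20.4 P [-97.6   0.1] z 9.2 F [-19.8  -2.   17.3]
```

The arm is compliant and its fingers are dragging down on the box (Fz 17 N). I'll trim z while going on until the stop.

```bash
cat >> h.py <<'E'
def press2(x,y,z,step=1.5,fmax=24,n=30,xhome=-90.2,hold=1.3):
    last=None
    for i in range(n):
        x+=step; q,o=tool([x,y],0,z); bot.movel(q,o,feed=40); bot.sleep(0.05)
        s=status.observe(); f=-(Rz(-PY)@s["contact_force"][:2]); a=toP(s["position"][:2]); fz=s["contact_force"][2]
        print(round(x,1),"z",round(z,1),"act",np.round(a,1),round(s["position"][2],1),"F",np.round(f,1),round(fz,1),"Mz",round(s["torque"][2],2))
        z+=np.clip(0.12*fz,-1.5,1.5)
        if f[0]>fmax or (last is not None and a[0]>xhome and a[0]-last<0.25 and f[0]>15): break
        last=a[0]
    bot.sleep(hold); rep("held"); return x,z
E
python3 - <<'E'
from h import *
print(press2(-90,0.17,11.5))
E
```

```text
-88.5 z 11.5 act [-93.3   0.1] 9.6 F [9.  0.3] -2.3 Mz -0.1
-87.0 z 11.2 act [-92.8   0.1] 9.3 F [11.9  0.9] 2.8 Mz -0.02
-85.5 z 11.6 act [-91.1   0.1] 9.4 F [ 9.9 -0.5] -0.6 Mz 0.01
-84.0 z 11.5 act [-90.8   0.1] 9.3 F [13.9 -0.9] 3.3 Mz 0.02
-82.5 z 11.9 act [-90.5   0.1] 9.3 F [15.6  0.6] 4.0 Mz 0.06
-81.0 z 12.4 act [-90.6   0.1] 9.4 F [18.9 -0.1] 4.3 Mz 0.02
-79.5 z 12.9 act [-90.7   0.1] 9.4 F [20.9  0.7] 6.3 Mz 0.01
-78.0 z 13.7 act [-90.7   0.1] 9.5 F [23.4 -0.5] 5.4 Mz 0.0
-76.5 z 14.3 act [-90.8   0.1] 9.6 F [25.5 -0.1] 4.1 Mz 0.09
held t 24.4 P [-90.8   0.1] z 9.6 F [-24.9  -3.9   3.7]
(-76.5, np.float64(14.794976989391316))
```

The bar is home: position stays at -90.7 mm while force climbs to 25 N, and it was held 1.3 s. Next: release, drag the box back from its front face, and push it sideways.

Run:
```python
from h import *
for nm,p,a in (("side",[-185,85],-90),("arc0",[-185,-150],90),("arc1",[-170,0],0),("drag",[15,0],0)):
    for fl in (0,1):
        q,o=tool(p,a,60,fl); j=kinematics.solve_ik(q,o); print(nm,fl,None if j is None else np.round(j))
y=0.17
for x in (-86,-94,-101):
    q,o=tool([x,y],0,12); bot.movel(q,o,feed=25)
bot.sleep(.2); rep("released")
q,o=tool([-125,y],0,12); bot.movel(q,o,feed=100); q[2]=150; bot.movel(q,feed=250)
look("w5")
```

```text
side 0 [ -64.   45.   65.  120.  -54.   52. -140.]
side 1 [ -1.  27. -18. 118.  13.  37. -19.]
arc0 0 [ 25.  29. -18. 113.  13.  40.   7.]
arc0 1 [ -14.   31.   30.  114.  -24.   40. -140.]
arc1 0 [-11.  27.   7. 116.  -5.  37. -84.]
arc1 1 [ 48.  55. -75. 115.  61.  64.  43.]
drag 0 [-11.  42.   7.  89.  -6.  50. -84.]
drag 1 [ 34.  68. -75.  87.  67.  77.  51.]
released t 26.04 P [-100.2    0.3] z 12.5 F [-1.   0.8  0.9]
t 27.4833 tcp [554.31  33.37 148.52] yaw 8.001695741195245
54 66
[499  19  13  45 383] [ 700.8 -138.4] [32.  10.3] 16.68 55.4
[  179    25   152   126 17813] [635.6  45.2] [ 89.5 110.2] 8.08 60.4
43 51
[  0   0  53  40 629] [661.3 221.8] [22.7 47.1] 33.83 48.7
[460   0  30  95 944] [ 693.  -117.8] [69.8 18.9] 13.31 48.1
[ 214    6   81   23 1698] [687.8  52.4] [15.9 59.6] 7.98 48.2
[  0  86  31  28 630] [604.1 239. ] [24.3 17.6] 83.9 47.7
[479 138  33  27 658] [ 618.3 -166.4] [17.5 29.1] 19.9 48.3
```

The box sprang back to P(-43.7, 0.6) and the bar is out again. Now the drag and the sideways push.

Run:
```python
from h import *
q,o=tool([17,0.4],0,150); bot.movel(q,o,feed=250); fingers.gripper_to(80)
q[2]=70; bot.movel(q,feed=200); q[2]=12; bot.movel(q,feed=120); rep("front")
q,o=tool([9,0.4],0,12); bot.movel(q,o,feed=40)
q,o=tool([-185+54.5,0.4],0,12); bot.movel(q,o,feed=80); rep("dragged")
q,o=tool([-110,0.4],0,12); bot.movel(q,o,feed=150); q[2]=90; bot.movel(q,feed=250)
fingers.gripper_to(48)
q,o=tool([-185,55+9.5+18],-90,90,True); bot.movep(q,o); q[2]=12; bot.movel(q,feed=200); rep("side")
q,o=tool([-185,64.5],-90,12,True); bot.movel(q,o,feed=60)
q,o=tool([-185,64.5-81],-90,12,True); bot.movel(q,o,feed=80); rep("pushed")
q,o=tool([-185,64.5-65],-90,12,True); bot.movel(q,o,feed=150)
q[2]=150; bot.movel(q,feed=250); p,W=look("w6",((54,66),))
for st,r,z in rects((W[...,2]>54)&(W[...,2]<66),W): print(toP(r[0]))
```

```text
front t 29.93 P [17.5  0.3] z 12.5 F [ 0.8 -0.2  0.3]
dragged t 32.17 P [-129.     0.4] z 12.7 F [5.5 0.8 4.8]
side t 35.27 P [-184.9   82.5] z 12.0 F [ 0.3 -1.2 -0.4]
pushed t 36.88 P [-185.2  -17.1] z 11.8 F [-0.1  0.4  0.1]
t 38.1833 tcp [494.94  24.48 148.63] yaw 98.0143260764316
54 66
[ 207  225   96   43 3620] [499.7 -21. ] [81.1 38.1] 7.71 60.4
[ 208  298  101   29 2775] [511.6 -84.8] [90.6 33.6] 7.5 60.5
[ 207  225   96   43 3620] [499.7 -21. ] [81.1 38.1] 7.71 60.4
[ 208  298  101   29 2775] [511.6 -84.8] [90.6 33.6] 7.5 60.5
[-187.49281667  -46.09547572]
[-184.61464624 -110.88395526]
```

View pics/w6.png

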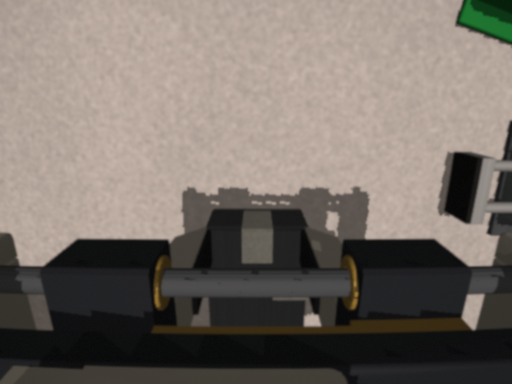

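The box is seen between the fingers at (257,265). It is at about P(-184.5, -82), turned -0.4° from the press. Now the quarter-turn arc.

Run:
```python
from h import *
b=np.array([-184.5,-82.]); OFF=64.5; h=89.7
q,o=tool(b+[0,-OFF-15],h,110); bot.movel(q,o,feed=250); q[2]=10; bot.movel(q,feed=200); rep("down")
drive([(b,h)],OFF+1,10,60)
b2=b+[0,2.2]; P=arc(b2,h,-h); print(P[-1])
drive([(b2,h)]+P,OFF,10,60); rep("end")
q,o=tool(P[-1][0]+[-OFF-12,0],0,10); bot.movel(q,o,feed=100)
q[2]=170; bot.movel(q,feed=250); q,o=tool([-140,0],0,170); bot.movel(q,o,feed=250)
p,W=look("w7",())
for c in ((54,66),(43,51)):
  for st,r,z in rects((W[...,2]>c[0])&(W[...,2]<c[1]),W): print(toP(r[0]))
```

```text
down t 39.65 P [-183.6 -160.5] z 10.7 F [ 0.4 -0.3  0.2]
(array([-104.50109662,   -0.21887711]), np.float64(0.0))
end t 44.78 P [-168.7   -0.4] z 10.0 F [-1.4  0.3  1.1]
t 46.5083 tcp [539.45  31.03 169.54] yaw 7.987634387880349
[ 484    1   28   48 1055] [ 702.8 -145.2] [35.9 25. ] 18.06 55.5
[  195    76   111   131 13415] [577.4  39.7] [110.1  90.4] 8.17 60.4
[  -3.72787717 -197.28302463]
[-102.11655721    3.24776966]
[  0   0  64  25 526] [658.9 233.4] [17.6 55. ] 11.22 49.0
[ 217    0   75   18 1274] [684.7  51.9] [12.  59.2] 7.97 48.0
[447   0  65  78 828] [ 681.4 -128.4] [79.5 37.8] 57.78 48.4
[  0  65  43  30 855] [605.  246.8] [39.7 17.6] 82.48 47.8
[467 116  45  28 859] [ 620.5 -172.1] [17.7 41.1] 19.62 48.4
[  5.50491056 183.70339775]
[5.76097312 0.35400573]
[ -22.55363622 -177.65393271]
[-46.03195125 204.46309111]
[ -88.93377293 -212.50463051]
```

View pics/w7.png

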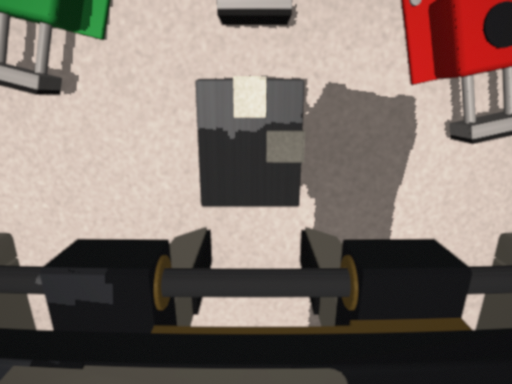

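The short strip (249,97) now faces the bar, with the box 2.8 mm to the left of centre. A small S-push will correct that, then press.

Run:
```python
from h import *
b=np.array([-102.1,3.25]); OFF=64.5
q,o=tool([b[0]-OFF-14,b[1]],0,170); bot.movel(q,o,feed=250); q[2]=10; bot.movel(q,feed=200)
q,o=tool(b+[-OFF-1,0],0,10); bot.movel(q,o,feed=80)
p1=arc(b,0,-10.5); p2=arc(*p1[-1],10.5); y=p2[-1][0][1]; print(p2[-1])
drive(p1+p2+[(np.array([-57,y]),0)],OFF,10,60); rep("at bar")
x,z=press2(-57-OFF,y,10.5,step=2,fmax=25,xhome=-111.3,hold=1.4)
print(x,z)
```

```text
(array([-72.94231592,   0.57078521]), np.float64(0.0))
at bar t 49.75 P [-120.8    1. ] z 10.1 F [ 0.3 -0.4  0.1]
-119.5 z 10.5 act [-120.1    0.9] 10.3 F [2.6 0.1] -1.6 Mz -0.06
-117.5 z 10.3 act [-120.2    0.9] 10.0 F [ 8.  -0.4] 5.2 Mz -0.05
-115.5 z 10.9 act [-118.6    0.8] 10.0 F [ 6.4 -0.8] -0.0 Mz -0.02
-113.5 z 10.9 act [-118.7    0.8] 10.0 F [12.3 -0.7] 7.6 Mz 0.11
-111.5 z 11.8 act [-115.3    0.8] 10.5 F [ 6.  -0.2] -1.6 Mz 0.01
-109.5 z 11.6 act [-114.2    0.8] 10.1 F [ 9.  -0.7] 0.2 Mz -0.03
-107.5 z 11.7 act [-114.1    0.8] 10.1 F [14.8 -1.9] 5.7 Mz -0.01
-105.5 z 12.3 act [-110.9    0.9] 10.4 F [10.2  0.2] -2.5 Mz -0.03
-103.5 z 12.0 act [-110.4    0.8] 10.1 F [14.2 -1.5] 3.3 Mz 0.03
-101.5 z 12.4 act [-110.5    0.8] 10.1 F [18.6 -1. ] 7.0 Mz 0.06
held t 54.15 P [-110.5    0.9] z 10.2 F [-18.1  -2.    6.5]
-101.5 13.281303712826967
```

Run:
```python
from h import *
x,z=press2(-101.5,0.57,13.3,step=2,fmax=23,n=3,xhome=0,hold=1.2)
for xx in (x-8,-114,-122):
    q,o=tool([xx,0.57],0,12); bot.movel(q,o,feed=25)
bot.sleep(.2); rep("released")
q,o=tool([-150,0.57],0,12); bot.movel(q,o,feed=100); q[2]=170; bot.movel(q,feed=250)
q,o=tool([-120,0.5],0,170); bot.movel(q,o,feed=250)
p,W=look("w8",())
for c in ((54,66),(43,51)):
  for st,r,zz in rects((W[...,2]>c[0])&(W[...,2]<c[1]),W): print(toP(r[0]))
```

```text
-99.5 z 13.3 act [-110.7    0.9] 10.2 F [21.8 -1.3] 5.0 Mz 0.09
-97.5 z 13.9 act [-110.7    0.9] 10.3 F [24.8 -1. ] 6.9 Mz 0.1
held t 55.95 P [-110.8    0.9] z 10.3 F [-25.3  -2.4   7.3]
released t 57.58 P [-121.3    0.6] z 12.3 F [ 0.1 -0.4 -0.1]
t 59.4167 tcp [559.27  34.33 169.48] yaw 7.990608612006328
[  0   0  36  18 450] [680.7 243.5] [13.  30.4] 4.6 55.1
[ 480   27   32   46 1157] [ 703.5 -146.4] [36.  27.3] 18.06 55.6
[  197    38   114   138 14529] [625.7  44.1] [109.8  90.7] 7.92 60.4
[ 28.5547098  190.66795486]
[  -3.2029932  -198.57412942]
[-53.74554792   0.87034054]
[  0   0  71  50 744] [664.  229.4] [32.  68.3] 27.57 48.8
[444   4  68  97 981] [ 700.6 -140. ] [70.5 58.3] 20.9 48.6
[ 218   20   74   22 1475] [687.6  52.3] [16.4 59.3] 8.15 48.3
[  0  88  47  31 929] [605.1 247.8] [42.2 17.7] 82.45 47.8
[464 137  48  29 912] [ 621.5 -174.7] [17.7 45.9] 20.85 48.4
[ 10.06107331 179.03571773]
[  -5.18429099 -191.81934945]
[8.76940391 0.36297068]
[-45.77835566 205.48250281]
[ -88.31615776 -215.23967019]
```

View pics/w8.png

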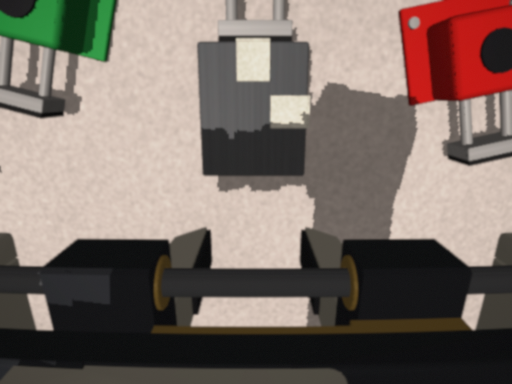

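The picture shows the short strip (253,60) centred on the bar (255,28). The bar is back at its starting position (687.6 mm now, 687.5 mm before) and the robot touches nothing.

```bash
python3 -c "
from plant import ticket; print(ticket.sign_off())"
```

```text
the job is handed in; nothing more can be done
None
```

I pressed both strips until the bar was fully home and held each for over a second, long strip first. The job is handed in at about 59 s, with the box's short strip still facing the bar, the bar sprung out again, and the jar, bottle and beaker not touched.

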